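# Stand the slumped books up and close the row with the bookend

### The arm

A 7-joint arm with a two-finger parallel gripper is mounted at the origin on the work surface. World frame = base frame: x ahead of the robot, y to its left, z up, the work surface at z = 0. Lengths are in mm, angles in rad, forces in N, time in s.
With the tool pointing down it reaches from about 400 to 900 mm from the base axis. Payload 5.6 kg.
Tool frame: the origin (TCP) lies midway between the tips of the shut fingers; the grasp point (between the pads) lies 19 mm behind it; x points along the fingers, y is the direction in which the jaws open and shut, and the axes are right-handed (so a half turn about x gives the same grasp; the last joint's range is limited). The gripper opens to 92 mm and grips with 3 to 60 N. Pads are 20 mm wide; open, the fingers measure 128 mm over their backs; the gripper's body (75 mm by 189 mm) begins 69 mm behind the grasp point.
Start: joints at [1.178, 0.468, -0.012, 1.603, 0.006, 1.071, -0.056], TCP at [222.721, -610.659, 214.592] pointing down, gripper open.
Joint ranges: [-2.53, 2.53], [-0.31, 2.02], [-1.57, 1.55], [0.28, 2.44], [-1.29, 4.43], [0.15, 1.84], [-2.92, 2.92]. Speed limits (rad/s): [2.57, 2.57, 3.14, 3.14, 3.14, 3.14, 3.14].

### API

Orientations are given as a rotation vector (axis times angle).
In Python, from cell import robot, grip, kin, viewer gives the robot as it stands. Calls block until the motion is done:
- robot.movep(position, orientation): joint-space move of the TCP to a pose.
- robot.servo_line(position, feed=150, rotation=None): straight line of the TCP; rotation=None keeps the orientation; feed is the mean speed in mm/s.
- robot.goto_joints(angles): joint-space move.
- grip(opening, newtons=None): opening from 0.0 (shut) to 1.0 (fully open); newtons is the grip in N (None keeps the last); returns when the fingers have stopped.
- robot.hold(seconds).
- kin.ik(position, orientation): joint angles nearest the present ones, or None.
- robot.observe(): the state.
- viewer.read_camera(name): name is "side" or "top"; returns the picture (420x560x3 uint8, red, green, blue); there is no depth.
- viewer.camera_info(name): a dict with "camera_matrix" (3x3 intrinsics, pixels), "k1" (the pictures are not rectified: a ray, as slopes to the right and down, at radius r is drawn at 1 + k1 r^2 times it, then the intrinsics apply), "R" (3x3) and "t" (3): a world point X has camera coordinates R X + t. Camera axes: x right, y down, z forward; pixel columns grow to the right and rows downward; lengths in mm; the calibration is good to about 2 mm. A picture is of the moment at which its call begins. camera_info takes no time and is no camera call.
A pose or a line that the arm cannot do raises robot.IKError and nothing moves.
- robot.job_done(): hands the job in, once; it reports no verdict.
Trained networks look in the newest picture that a camera, given by its name, has taken for a name from the list of things; names that differ only in an ending like _2 or _b are one class to them, and where a whole thing is asked for, a point or a joint stands for the part that bears it (a point fixed in the world has none). Each returns a list of dicts, best first, with "confidence" (0 to 1); they miss things now and then, are a little off and sometimes report something else, mostly with a low value. They report only what shows in the picture. A call takes as long as a camera call. They do not tell look-alikes from the thing itself.
- viewer.silhouettes(name, camera): "mask" (420x560 bool, what is visible of it).
- viewer.pinpoint(name, camera): "at" ([x, y, z] in mm, in the coordinates of the camera as it stood for that picture, good to about 4 mm: a listed point, or the origin of a listed thing).
The state is a dict: "t": time; "joints": joint angles; "joint_velocities": joint speeds; "joint_torque": joint torques, N m; "tcp_pos": TCP position; "tcp_rot": TCP orientation; "contact_force": force on the tool from outside, world axes, zero at the start; "wrist_torque": the same for the moment, N m; "grip_width": opening from 0.0 (shut) to 1.0 (fully open).
Only numpy, scipy, OpenCV 4.12 (cv2) and the standard library are available. Lean on these libraries where they do the work, as an engineer would, in place of code of your own. Each camera call takes 0.05 s, during which the arm holds its last target. There are 200 camera calls.

### The job

The two books at the end of the row have slumped over onto the timber bookend. Push them back upright with your fingers so that they stand by themselves, leaving the bookend where it is while you do it; then push the bookend along the bench until the books are closed up against the rest of the row, in line with it, and the bookend is snug and square against them. Only push: do not lift or carry anything, and leave the standing books and the things around them undisturbed.

Things in the scene. Friction and masses are not known exactly. Their poses are not given: they have to be found in the camera images.
- outer_book: Outer slumped hardback, 32 thick (y), 150 deep (x), 212 mm tall (z), 0.55 kg. Origin: centre of the end it stands on; z up the book, y towards the row. It leans 25 deg from the row on its lower -y edge, that cover resting on the bookend's top edge and its top 75 mm free above. Pushed at the top it turns about that edge, taking the inner book along; under 8 deg it drops onto its base.
- inner_book: The other slumped hardback, 26 thick (y), 150 deep (x), 220 mm tall (z), 0.44 kg, lying at the same tilt against the row's side of the outer one. Origin and axes as for the outer book. When upright it stands 5 to 20 mm short of book_3.
- book_3: The last of the three books standing upright side by side against the rack, next to the slumped ones: 38 thick (y), 150 deep (x), 215 mm tall (z). Origin: centre of its lower end; x from spine to fore-edge, y along the row to the rack. Book_2 and book_1 stand behind it, backed by the rack, so the row does not give way.
- book_2: The middle one of the three standing books, 24 thick (y), 150 deep (x), 205 mm tall (z). Origin and axes as for book_3.
- book_1: The standing book next to the rack, 34 thick (y), 150 deep (x), 222 mm tall (z). Origin and axes as for book_3.
- bookend: Loose timber bookend, 0.65 kg, 104 mm wide (x), sliding on the bench: an upright board 24 mm thick, 125 mm high, its plain face looking along +y to the books, and behind it (-y) a solid block 70 mm high and 61 mm long; 85 mm long in all. Origin: on the bench, under the middle of the face that meets the books.
- bookend_back (a point): Centre of the bookend's outer end face (104 mm wide, 70 mm high, looking away from the books), 35 mm above the bench and 85 mm from the face that meets the books: the place to push it. The bench is clear for 90 mm beyond it.
- rack: A fixed dark wooden pigeonhole rack holding tins, 160 deep (x), 230 wide (y), 270 mm high, at the left (+y) end of the row. Origin at the centre of its underside.
- oiler: A brass oil can with a bent spout, 76 mm wide, 138 mm high, standing loose near the books. Not part of the job. Origin at the centre of its foot.
- funnel: A white enamel funnel standing loose on its wide mouth (90 mm), 105 mm high. Not part of the job. Origin at the centre of its foot.
- wax_tin: A round tin, 72 mm across, 55 mm high, standing loose. Not part of the job. Origin at the centre of its foot.
Not all that is in view belongs to the job. What is shaped like the outer_book but red is not meant. What is shaped like the book_3 but red is not meant.

How it is judged:
By the outcome, as a careful person would: the job done as asked, in the order asked, and still so for the second after the job is handed in, with the robot touching nothing.
It also fails if it takes over 54 s, if anything falls off the work surface, if the arm or the gripper's body presses on something with over 40 N, if the wrist force passes 120 N, or if a joint passes its speed limit or range.

## Working session

There is one attempt and no reset: what is moved stays moved. The work goes in short steps, each a Python script; the robot and the scene stay as the last script left them, time stands still between calls to the robot, and variables do not carry over. Pictures are saved under pics/ and viewed, about 8 in all and at most 12, crops included, and the job is handed in when it is done.

```bash
mkdir -p pics; ls; cat > h.py <<'E'
import numpy as np, cv2
from cell import robot, grip, kin, viewer
def world(c,p):
    i=viewer.camera_info(c); return np.array(i["R"]).T@(np.array(p)-np.array(i["t"]))
def proj(c,X):
    i=viewer.camera_info(c); q=np.array(i["R"])@np.array(X,float)+np.array(i["t"]); s=q[:2]/q[2]
    s=s*(1+i["k1"]*(s@s)); return (np.array(i["camera_matrix"])@[s[0],s[1],1])[:2]
def ray(c,uv):
    i=viewer.camera_info(c); K=np.array(i["camera_matrix"]); d=(np.linalg.inv(K)@[uv[0],uv[1],1])[:2]; s=d.copy()
    for _ in range(20): s=d/(1+i["k1"]*(s@s))
    R=np.array(i["R"]); return -R.T@np.array(i["t"]), R.T@[s[0],s[1],1]
def onplane(c,uv,z):
    o,d=ray(c,uv); return o+d*(z-o[2])/d[2]
def snap(c,f):
    im=viewer.read_camera(c); cv2.imwrite(f"pics/{f}.png",im[:,:,::-1]); return im
E
python3 - <<'E'
from h import *
for c in("side","top"):
    snap(c,c+"0"); i=viewer.camera_info(c); print(c,"cam at",(-np.array(i["R"]).T@i["t"]).round(), "fwd",np.array(i["R"])[2].round(2))
    for n in["outer_book","inner_book","book_3","book_1","bookend","bookend_back","rack","oiler","funnel","wax_tin"]:
        print(n,[(round(d["confidence"],2),world(c,d["at"]).round().tolist()) for d in viewer.pinpoint(n,c)])
a=cv2.imread("pics/side0.png");b=cv2.imread("pics/top0.png");cv2.imwrite("pics/both.png",cv2.resize(np.vstack([a,b]),(560,840))[:])
o=robot.observe();print(o)
E
```

```text
pics
side cam at [ 313.  232. 1061.] fwd [ 0.3  -0.16 -0.94]
outer_book [(0.97, [423.0, -132.0, 8.0]), (0.95, [409.0, -32.0, 17.0])]
inner_book [(0.7, [618.0, 73.0, 6.0]), (0.31, [638.0, -127.0, 35.0])]
book_3 [(0.96, [595.0, 146.0, -2.0]), (0.87, [603.0, 112.0, 1.0]), (0.64, [794.0, 278.0, 1.0]), (0.63, [593.0, 177.0, -0.0])]
book_1 [(0.96, [595.0, 146.0, -2.0]), (0.87, [603.0, 112.0, 1.0]), (0.64, [794.0, 278.0, 1.0]), (0.63, [593.0, 177.0, -0.0])]
bookend []
bookend_back [(0.7, [636.0, -125.0, 33.0])]
rack [(0.86, [576.0, 304.0, -1.0])]
oiler [(0.57, [659.0, -292.0, -6.0])]
funnel [(0.64, [778.0, -83.0, -1.0])]
wax_tin [(0.72, [748.0, 86.0, 1.0]), (0.26, [779.0, -83.0, -0.0])]
top cam at [ 461.   62. 1263.] fwd [ 0.12 -0.   -0.99]
outer_book [(0.75, [423.0, -137.0, 16.0]), (0.72, [414.0, -35.0, 13.0])]
inner_book [(0.69, [618.0, 61.0, 3.0])]
book_3 [(0.68, [603.0, 110.0, 4.0]), (0.61, [804.0, 273.0, 1.0])]
book_1 [(0.68, [603.0, 110.0, 4.0]), (0.61, [804.0, 273.0, 1.0])]
bookend []
bookend_back []
rack []
oiler [(0.67, [656.0, -300.0, -2.0])]
funnel [(0.66, [775.0, -84.0, 5.0])]
wax_tin [(0.64, [775.0, -83.0, 2.0]), (0.55, [748.0, 92.0, 1.0])]
{'t': 1.1, 'joints': array([ 1.17799907,  0.4674575 , -0.01161477,  1.60267928,  0.00598148,
        1.07137064, -0.05629746]), 'joint_velocities': array([-2.48068865e-04, -7.86940542e-05, -4.57256260e-04, -1.86822724e-03,
       -1.34171926e-03, -5.95444620e-04, -1.85276849e-03]), 'joint_torque': array([-9.41580874e-04, -5.20427978e+01, -1.30590942e-02, -2.44060475e+01,
       -5.67572191e-02,  1.13487084e-02,  2.95979783e-05]), 'tcp_pos': array([ 222.74444402, -610.6763203 ,  214.62855836]), 'tcp_rot': array([ 2.03119573,  0.35872656, -2.03117423]), 'contact_force': array([-0.40281791,  0.51795981, -0.54987653]), 'wrist_torque': array([-0.01890616,  0.02338882, -0.0023315 ]), 'grip_width': 0.9984780883041477}
```

View pictures.

View pics/side0.png

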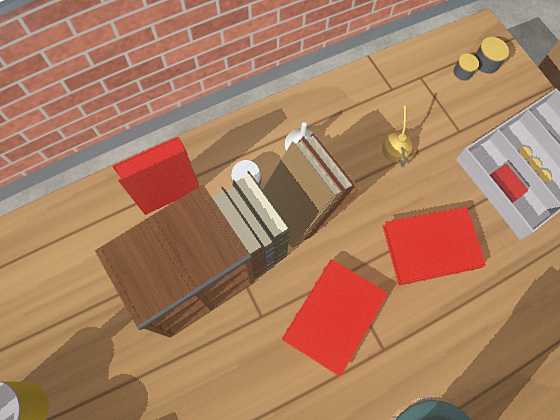

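View pics/top0.png

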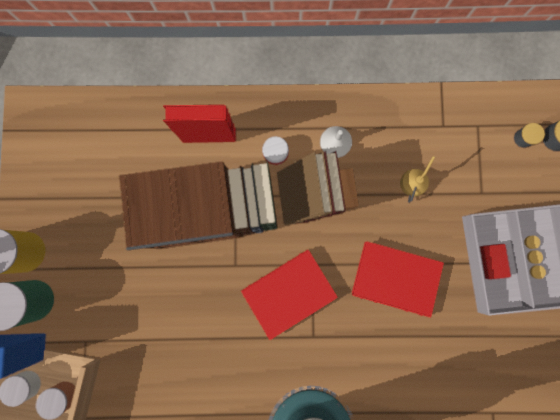

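The pictures show the row running left to right with the two slumped books leaning right. In top0 their tops are at about (330,180) and the bookend shows at about (350,190). The red books are look-alikes. I'll overlay a model of the scene to refine the poses.

```bash
cat >> h.py <<'E'
def box(O,psi,x,y0,y1,h,tilt=0):
    "corners; row frame at O; tilt leans towards -y about (y0,z=0)"
    v=np.array([np.cos(psi),np.sin(psi),0]);u=np.array([-np.sin(psi),np.cos(psi),0]);out=[]
    c,s=np.cos(tilt),np.sin(tilt)
    for xx in(-x/2,x/2):
        for yy,z in((y0,0),(y1,0),(y1,h),(y0,h)):
            dy=yy-y0; out.append(np.array(O)+v*xx+u*(y0+dy*c-z*s)+np.array([0,0,1])*(dy*s+z*c))
    return out
def overlay(c,src,boxes,roi,f,k=3):
    a=cv2.imread(f"pics/{src}.png");x,y,w,h=roi;a=cv2.resize(a[y:y+h,x:x+w],None,fx=k,fy=k,interpolation=cv2.INTER_CUBIC)
    for B,col in boxes:
        p=[tuple(((proj(c,X)-[x,y]+.5)*k-.5).astype(int)) for X in B]
        for i in range(4):
            for m,n in((i,(i+1)%4),(i+4,(i+1)%4+4),(i,i+4)): cv2.line(a,tuple(map(int,p[m])),tuple(map(int,p[n])),col,1)
    cv2.imwrite(f"pics/{f}.png",a)
E
cat > model.py <<'E'
from h import *
def boxes(O,psi,P,t=np.radians(25),bx=0,ub=None):
    v=np.array([np.cos(psi),np.sin(psi),0]);O=np.array(O,float)
    Ob=O+v*bx
    ub=P-125*np.tan(t) if ub is None else ub
    return [(box(O,psi,150,-19,19,215),(0,255,0)),(box(O,psi,150,19,43,205),(0,255,0)),(box(O,psi,150,43,77,222),(0,255,0)),
     (box(Ob,psi,150,P,P+32,212,t),(0,0,255)),(box(Ob,psi,150,P+32/np.cos(t),P+32/np.cos(t)+26,220,t),(255,0,255)),
     (box(Ob,psi,104,ub-24,ub,125),(255,255,0)),(box(Ob,psi,104,ub-85,ub-24,70),(255,255,0))]
E
python3 - <<'E'
from model import *
B=boxes([603,111,0],0.139,-19-10-58)
overlay("side","side0",B,(190,110,230,150),"ovs")
overlay("top","top0",B,(200,120,190,140),"ovt",4)
E
```

```text
(no output)
```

View pics/ovs.png

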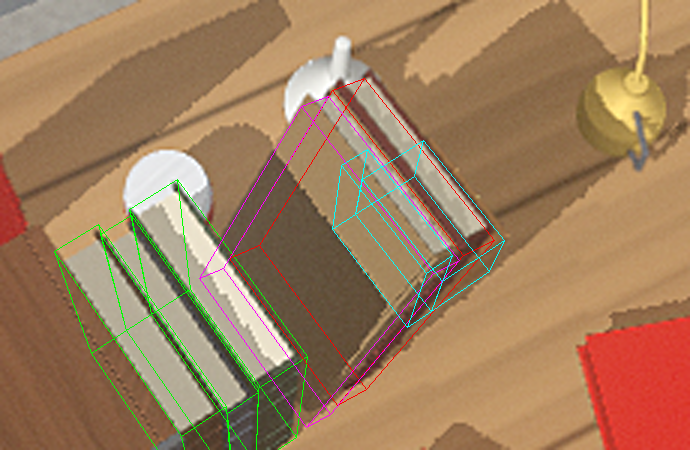

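View pics/ovt.png

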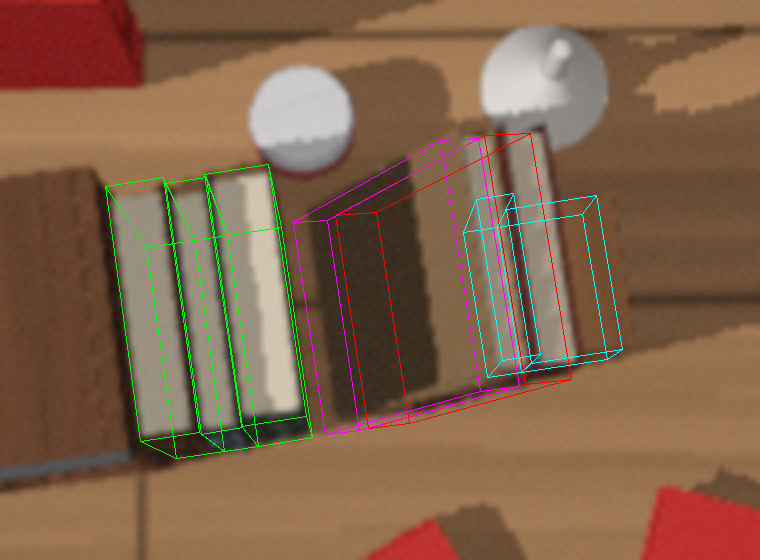

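```bash
cat > fit.py <<'E'
from h import *
from scipy.optimize import least_squares
O=np.array([603,111,0.]);psi=0.139
T=lambda p:np.array(p)/4+[200,120]; S=lambda p:np.array(p)/3+[190,110]
# row: corners book_3 top -y far/near (index 7 / 3 of box)
def row(q):
    b=box([q[0],q[1],0],q[2],150,-19,19,215);b1=box([q[0],q[1],0],q[2],150,43,77,222)
    return np.concatenate([proj("top",b[7])-T((268,168)),proj("top",b[3])-T((306,416)),proj("side",b[7])-S((178,181)),proj("side",b[3])-S((303,355)),proj("top",b1[6])-T((110,192)),proj("side",b1[6])-S((57,253))])
r=least_squares(row,[603,111,psi],loss="soft_l1");print("row",r.x,r.fun.round(1))
def outer(q):
    v=np.array([np.cos(q[2]),np.sin(q[2]),0]);b=box(O+v*q[1],q[2],150,q[0],q[0]+32,212,np.radians(25))
    return np.concatenate([proj("top",b[7])-T((545,125)),proj("top",b[3])-T((579,362)),proj("side",b[7])-S((370,76)),proj("side",b[3])-S((490,232))])
r=least_squares(outer,[-87,0,psi],loss="soft_l1");print("outer P,bx,psi",r.x,r.fun.round(1))
E
python3 fit.py
python3 - <<'E'
from h import *
for c in("side","top"):
    snap(c,c+"1")
    for n in["bookend_back","bookend","outer_book","inner_book"]:
        print(c,n,[(round(d["confidence"],2),world(c,d["at"]).round().tolist()) for d in viewer.pinpoint(n,c)])
    m=viewer.silhouettes("inner_book",c); print([(d["confidence"],d["mask"].sum(),np.argwhere(d["mask"]).mean(0).round()) for d in m])
    m=viewer.silhouettes("bookend",c); print([(d["confidence"],d["mask"].sum(),np.argwhere(d["mask"]).mean(0).round()) for d in m])
E
```

```text
row [6.01289358e+02 1.10241132e+02 1.41638120e-01] [ 0.1 -0.5  0.3  0.6  0.1 -0.1  1.9  0.6 -1.4 -1.  -0.5 -0.1]
outer P,bx,psi [-93.04423262  10.40676473   0.10428901] [-0.7 -0.4 -1.1  2.1  0.  -2.9  1.4 -0.1]
side bookend_back [(0.79, [640.0, -127.0, 32.0])]
side bookend [(0.74, [594.0, 141.0, -1.0])]
side outer_book [(0.84, [422.0, -134.0, 12.0]), (0.8, [412.0, -33.0, 16.0])]
side inner_book [(0.71, [619.0, 71.0, 6.0])]
[(0.83, np.int64(4430), array([191., 301.]))]
[(0.66, np.int64(133), array([197., 349.]))]
top bookend_back [(0.31, [775.0, -83.0, 0.0])]
top bookend []
top outer_book [(0.92, [423.0, -134.0, 21.0]), (0.57, [413.0, -35.0, 16.0])]
top inner_book [(0.85, [618.0, 63.0, 5.0])]
[(0.62, np.int64(3011), array([189., 304.]))]
[(0.64, np.int64(517), array([188., 349.]))]
```

```bash
cat >> h.py <<'E'
from scipy.spatial.transform import Rotation as Rn
O3=np.array([601.3,110.2,0.]);PSI=0.1416
V=np.array([np.cos(PSI),np.sin(PSI),0]);U=np.array([-np.sin(PSI),np.cos(PSI),0]);Z=np.array([0,0,1.])
def W(v,u,z): return O3+V*v+U*u+Z*z
def rv(s=1,psi=PSI):
    y=s*np.array([np.cos(psi),np.sin(psi),0]);x=-Z;return Rn.from_matrix(np.c_[x,y,np.cross(x,y)]).as_rotvec()
def st():
    o=robot.observe();d=o["tcp_pos"]-O3;f=o["contact_force"];return round(o["t"],2),np.round([d@V,d@U,d[2]],1),np.round([f@V,f@U,f[2]],1)
E
python3 - <<'E'
from h import *
q0=robot.observe()["joints"]
for s in(1,-1):
    for p in(W(0,-330,300),W(5,-225,165),W(5,-100,165),W(5,-280,40),W(5,-120,40)):
        q=kin.ik(p,rv(s)); print(s,p.round(),None if q is None else np.round(q,2))
print(Rn.from_rotvec(robot.observe()["tcp_rot"]).as_matrix().round(2))
E
```

```text
1 [ 648. -216.  300.] [ 0.59  0.51 -0.47  1.39  0.23  1.29  0.24]
1 [ 638. -112.  165.] [ 0.55  0.6  -0.61  1.62  0.38  1.04 -0.03]
1 [620.  12. 165.] [ 0.42  0.58 -0.68  1.69  0.41  1.02 -0.26]
1 [ 646. -166.   40.] [ 0.53  0.76 -0.48  1.64  0.44  0.85  0.01]
1 [623.  -8.  40.] [ 0.39  0.74 -0.6   1.75  0.54  0.82 -0.32]
-1 [ 648. -216.  300.] [ 0.21  0.46  0.09  1.42 -0.04  1.26 -2.69]
-1 [ 638. -112.  165.] [ 0.07  0.51  0.07  1.66 -0.04  0.97 -2.84]
-1 [620.  12. 165.] [-0.9   0.89  1.34  1.78 -0.92  1.27 -2.31]
-1 [ 646. -166.   40.] [ 0.07  0.7   0.19  1.68 -0.18  0.78 -2.66]
-1 [623.  -8.  40.] [-0.85  1.16  1.33  1.83 -1.22  1.25 -2.12]
[[-0.    0.34 -0.94]
 [-0.   -0.94 -0.34]
 [-1.    0.    0.  ]]
```

```bash
python3 - <<'E'
from h import *
grip(0.45)
robot.movep(W(5,-330,300),rv())
robot.movep(W(5,-235,190),rv()); 
robot.servo_line(W(5,-228,165),feed=120); print(st())
u=-228
while u<-165:
    u+=5; robot.servo_line(W(5,u,165),feed=50); s=st(); print(s)
    if s[2][1]<-2.5: break
snap("side","side2")
a=cv2.imread("pics/side2.png")[80:260,180:430];cv2.imwrite("pics/s2c.png",cv2.resize(a,None,fx=3,fy=3))
E
```

```text
(5.78, array([   5.2, -229.4,  165.6]), array([ 0.1, -0.3,  0.4]))
(6.03, array([   5.6, -222.8,  165.9]), array([-0.1,  1.1, -0.3]))
(6.28, array([   5.1, -217.4,  165.2]), array([ 1.1, -0.1, -0.1]))
(6.53, array([   5.1, -212.4,  165. ]), array([ 0.4, -1.1, -0.1]))
(6.78, array([   5.1, -207.4,  165. ]), array([ 0.1, -0.3, -0.4]))
(7.03, array([   5.1, -202.4,  165.1]), array([ 1.4,  0.2, -0.2]))
(7.28, array([   5.1, -197.4,  165.1]), array([0.6, 0.2, 0.2]))
(7.53, array([   5. , -193.3,  165.2]), array([ 0.1, -1.8, -0.5]))
(7.78, array([   5.2, -187.8,  165.3]), array([ 1.1, -1.3,  2. ]))
(8.03, array([   5.1, -182.3,  165. ]), array([ 0.1, -2. ,  1.4]))
(8.28, array([   4.9, -177.1,  164.9]), array([ 0.2, -1.8,  1. ]))
(8.53, array([   4.8, -172.1,  164.9]), array([-0.9, -1. , -0.6]))
(8.78, array([   4.9, -167.2,  164.9]), array([-0.6, -0.9,  0.5]))
(9.03, array([   4.9, -162.2,  164.9]), array([ 0.2, -1.2,  0. ]))
```

View pics/s2c.png

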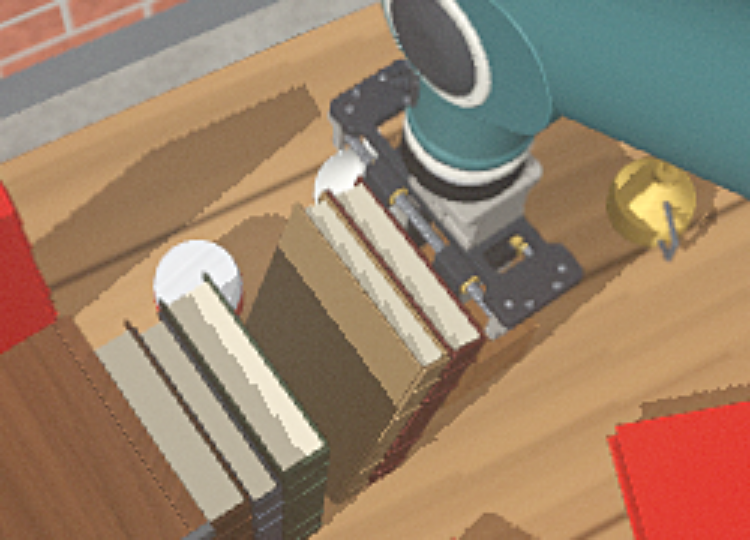

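The fingers are on the outer book's top edge (about (480,310) in the crop) and both books are turning. First contact was at the position the model predicted. I'll go on slowly to just short of upright.

```bash
python3 - <<'E'
from h import *
u=-162
while u<-112:
    u+=5; robot.servo_line(W(5,u,165),feed=30 if u>-145 else 45); print(st())
robot.hold(.3)
snap("side","side3");snap("top","top3")
a=cv2.imread("pics/side3.png")[100:260,180:390];b=cv2.imread("pics/top3.png")[110:270,190:400]
cv2.imwrite("pics/c3.png",np.hstack([cv2.resize(x,(395,300),interpolation=cv2.INTER_CUBIC) for x in(a,b)]))
E
```

```text
(9.36, array([   5. , -156.2,  165. ]), array([ 0.6,  0.5, -0.6]))
(9.62, array([   4.9, -151.3,  165. ]), array([ 0.6, -1.2, -1. ]))
(9.88, array([   5. , -146.2,  165. ]), array([-0.2,  0.4,  0.1]))
(10.19, array([   5. , -141.5,  165. ]), array([0.1, 0.5, 0.1]))
(10.51, array([   5. , -136.5,  165. ]), array([0.2, 0.2, 0.5]))
(10.82, array([   5. , -131.6,  165. ]), array([ 0.1, -0.8, -0.4]))
(11.14, array([   5. , -126.6,  165. ]), array([-0.3,  0.1,  0.8]))
(11.46, array([   5. , -121.6,  165. ]), array([-0. , -1. , -0.1]))
(11.78, array([   5. , -116.6,  165. ]), array([ 0.1, -0. ,  0.4]))
(12.09, array([   5. , -111.6,  165. ]), array([-0.1,  0.7,  0.5]))
```

View pics/c3.png

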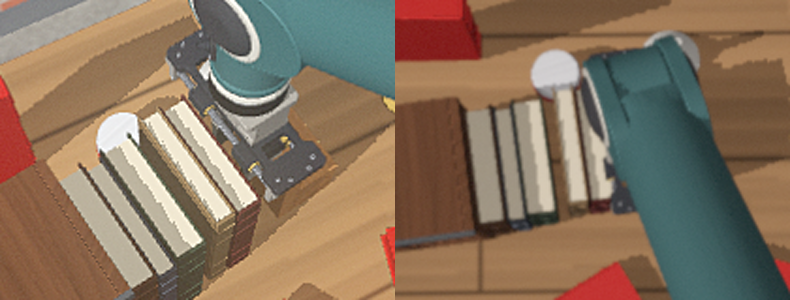

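```bash
python3 - <<'E'
from h import *
robot.servo_line(W(5,-150,165),feed=80)
robot.servo_line(W(5,-300,180),feed=250); print(st())
for c in("side","top"):
    snap(c,c+"4")
    for n in["bookend_back","book_3","inner_book"]:
        print(c,n,[(round(d["confidence"],2),[round(float((world(c,d["at"])-O3)@k)) for k in(V,U,Z)]) for d in viewer.pinpoint(n,c)])
v=lambda b,k,x,y0,y1,h,col:(box(O3+V*b,PSI,x,y0,y1,h),col)
B=[v(0,0,150,-19,19,215,(0,255,0)),v(7,0,150,-94,-62,212,(0,0,255)),v(7,0,150,-62,-36,220,(255,0,255)),v(4,0,104,-152-85,-152-24,70,(255,255,0)),v(4,0,104,-176,-152,125,(255,255,0))]
overlay("side","side4",B,(210,120,190,150),"o4s",4)
overlay("top","top4",B,(220,130,190,140),"o4t",4)
E
```

```text
(13.87, array([   5.3, -297.4,  179.8]), array([-0.6,  0.5, -0.1]))
side bookend_back [(0.88, [3, -238, 34])]
side book_3 [(0.9, [-3, 32, -2]), (0.86, [1, 63, -3]), (0.81, [2, 3, 0]), (0.67, [218, 143, 0])]
side inner_book [(0.75, [9, -42, 2])]
top bookend_back []
top book_3 [(0.94, [221, 127, 1]), (0.81, [3, 1, 6])]
top inner_book [(0.68, [8, -47, -4])]
```

View pics/o4s.png

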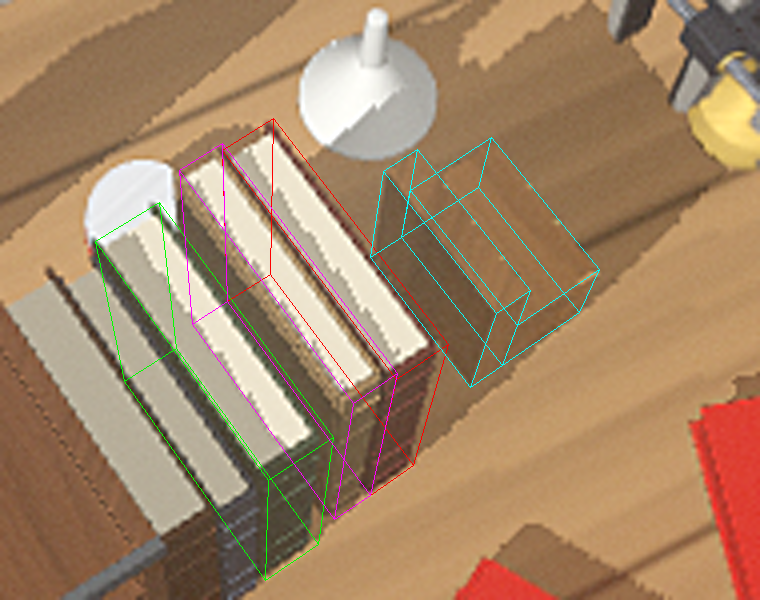

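View pics/o4t.png

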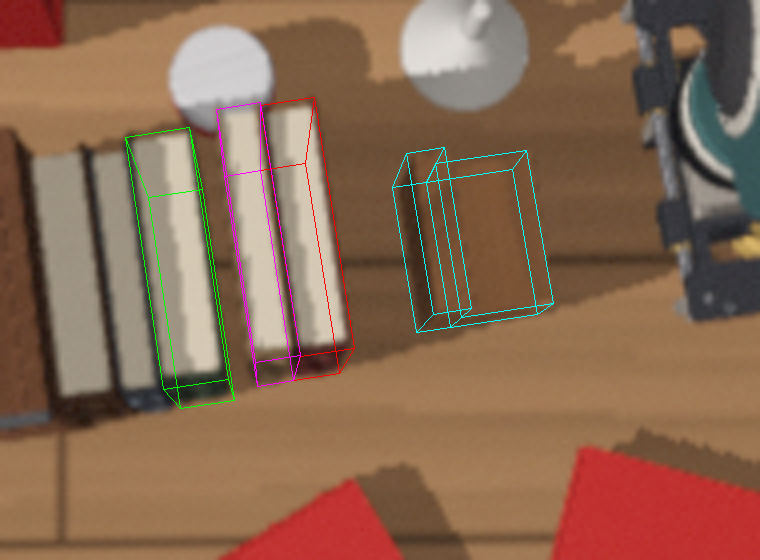

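Both books now stand upright, parallel to the row and untouched. The overlay fits within a pixel or so. The gap to book_3 is about 17 mm, the bookend hasn't moved (back at u=-238), and the books sit about 6 mm deep of the row, as they did at the start. Now I'll push the bookend.

```bash
python3 - <<'E'
from h import *
robot.servo_line(W(4,-280,150),feed=150)
robot.servo_line(W(4,-275,28),feed=120); print(st())
robot.servo_line(W(4,-256,28),feed=60)
u=-256
while u<-165:
    d=5 if u<-182 else 1.5
    u+=d; robot.servo_line(W(4,u,28),feed=35 if d>2 else 15); s=st(); print(*s)
    if s[2][1]<-15: break
E
```

```text
(15.82, array([   4.7, -275.2,   28.9]), array([-0. ,  0.2, -0.3]))
16.58 [   4.  -250.8   28. ] [-1.1  0.5 -0.3]
16.88 [   4.5 -247.5   28.4] [ 1.2 -4.8 -0.1]
17.17 [   4.1 -242.5   28.3] [ 1.4 -5.3  0.1]
17.46 [   4.  -237.6   28.3] [ 0.8 -5.8  0.8]
17.75 [   4.  -232.7   28.3] [ 0.8 -5.1  1.1]
18.04 [   4.  -227.6   28.3] [ 1.4 -5.5  2.1]
18.33 [   4.  -222.7   28.3] [-0.2 -5.2  1.8]
18.62 [   4.  -217.7   28.3] [-0.1 -5.5  1.1]
18.92 [   4.  -212.7   28.3] [ 0.7 -5.3  0.2]
19.21 [   4.  -207.7   28.3] [ 0.5 -5.5  1.6]
19.5 [   3.9 -202.7   28.3] [ 0.6 -5.8  1.6]
19.79 [   4.  -197.7   28.3] [ 1.2 -4.7  0.5]
20.08 [   4.  -192.7   28.3] [ 0.2 -6.2  1.5]
20.38 [   4.  -188.9   28.4] [ 0.8 -6.4  1.8]
20.67 [   3.9 -185.9   28.6] [-0.  -9.8  2.8]
20.92 [   3.9 -185.7   28.7] [ -0.3 -12.7   3.8]
21.17 [   3.9 -185.    28.7] [ -0.2 -14.9   3.6]
21.42 [   3.9 -183.7   28.7] [  0.1 -13.5   2.5]
21.67 [   3.9 -182.3   28.7] [  1.1 -14.3   2.9]
21.92 [   3.9 -180.8   28.7] [  0.3 -13.6   2.7]
22.17 [   3.8 -179.3   28.7] [  0.1 -14.8   3.5]
22.42 [   3.8 -177.8   28.7] [  0.7 -14.6   2.4]
22.67 [   3.8 -176.4   28.7] [ -0.  -14.6   3.1]
22.92 [   3.9 -174.9   28.7] [ -0.1 -14.    4.2]
23.17 [   3.8 -173.4   28.7] [  0.7 -14.3   2.6]
23.42 [   3.8 -172.1   28.7] [  0.2 -15.2   3.8]
```

```bash
python3 - <<'E'
from h import *
u=st()[1][1]+1.5  # lag
while u<-155:
    u+=1; robot.servo_line(W(4,u,28),feed=12); s=st(); print(*s)
    if s[2][1]<-22: break
snap("side","side5")
a=cv2.imread("pics/side5.png")[100:260,180:390];cv2.imwrite("pics/c5.png",cv2.resize(a,None,fx=3,fy=3,interpolation=cv2.INTER_CUBIC))
E
```

```text
23.99 [   3.8 -172.5   28.1] [ 1.6 -6.5  0.3]
24.24 [   3.8 -172.5   28.1] [ 0.9 -8.6  0.4]
24.49 [   3.8 -172.5   28.1] [  1.1 -10.2  -0.3]
24.74 [   3.7 -172.4   28.2] [  1.8 -12.1  -0.5]
24.99 [   3.7 -172.    28.2] [  0.9 -12.9   0.6]
25.24 [   3.5 -171.8   28.2] [  0.7 -14.5   0.9]
25.49 [   3.4 -171.3   28.2] [  0.7 -14.7   0.2]
25.74 [   3.4 -171.3   28.2] [  0.3 -16.1   0. ]
25.99 [   3.4 -171.2   28.2] [  0.7 -17.8   0.9]
26.24 [   3.3 -170.8   28.2] [  0.4 -19.7   1. ]
26.49 [   3.3 -170.9   28.2] [  0.1 -21.8   0.8]
26.74 [   3.3 -170.8   28.2] [ -0.8 -21.9  -0.1]
26.99 [   3.2 -170.8   28.2] [  0.9 -25.   -0.2]
```

View pics/c5.png

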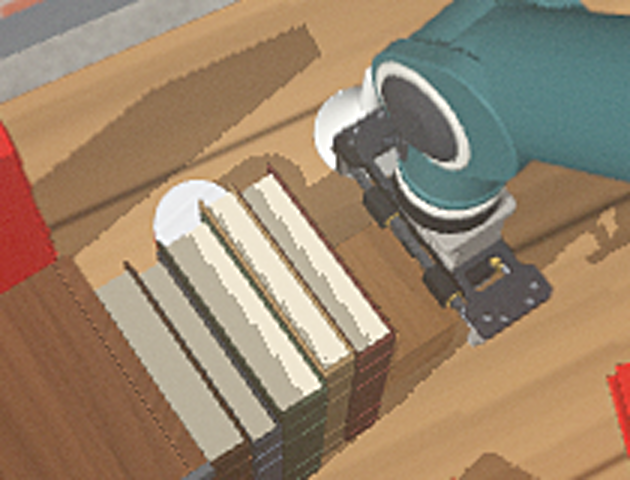

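The force rose to 25 N with no further motion, so the row is closed up. I'll withdraw and check.

```bash
python3 - <<'E'
from h import *
robot.servo_line(W(4,-200,28),feed=60)
robot.servo_line(W(4,-285,30),feed=150)
robot.servo_line(W(4,-300,200),feed=200)
robot.movep(W(-60,-430,330),rv()); print(st())
for c in("side","top"):
    snap(c,c+"6")
    for n in["bookend_back","bookend","book_3","inner_book","oiler","funnel","wax_tin"]:
        print(c,n,[(round(d["confidence"],2),[round(float((world(c,d["at"])-O3)@k)) for k in(V,U,Z)]) for d in viewer.pinpoint(n,c)])
v=lambda b,x,y0,y1,h,col:(box(O3+V*b,PSI,x,y0,y1,h),col)
B=[v(0,150,-19,19,215,(0,255,0)),v(7,150,-77,-45,212,(0,0,255)),v(7,150,-45,-19,220,(255,0,255)),v(4,104,-77-85,-77-24,70,(255,255,0)),v(4,104,-77-24,-77,125,(255,255,0))]
overlay("side","side6",B,(205,120,150,150),"o6s",4);overlay("top","top6",B,(230,130,140,130),"o6t",4)
a=cv2.imread("pics/o6s.png");b=cv2.imread("pics/top6.png")[130:260,215:365]
cv2.imwrite("pics/o6.png",np.hstack([cv2.resize(a,(400,400)),cv2.resize(cv2.imread("pics/o6t.png"),(400,371))[:,:].copy() if 0 else cv2.copyMakeBorder(cv2.resize(cv2.imread("pics/o6t.png"),(400,371)),0,29,0,0,0)]))
a=cv2.imread("pics/side6.png")[120:270,205:355];b=cv2.imread("pics/top6.png")[130:260,230:370]
cv2.imwrite("pics/p6.png",np.hstack([cv2.resize(x,(400,400),interpolation=cv2.INTER_CUBIC) for x in(a,b)]))
cv2.imwrite("pics/all6.png",np.vstack([cv2.resize(cv2.imread("pics/o6.png"),(600,300)),cv2.resize(cv2.imread("pics/p6.png"),(600,300))]))
E
```

```text
(30.42, array([ -59.7, -428.1,  328.1]), array([ 0.1,  0.6, -0.1]))
side bookend_back [(0.59, [3, -158, 35])]
side bookend []
side book_3 [(0.98, [1, 3, -2]), (0.88, [217, 137, 1]), (0.82, [-3, 34, -2]), (0.73, [0, -405, -1]), (0.56, [0, 63, -3])]
side inner_book [(0.64, [-4, 34, -1]), (0.21, [148, -216, 1])]
side oiler [(0.72, [0, -409, -2])]
side funnel [(0.44, [0, 0, -1])]
side wax_tin [(0.74, [140, -48, -1])]
top bookend_back [(0.94, [2, -159, 36])]
top bookend [(0.64, [6, -76, -2])]
top book_3 []
top inner_book []
top oiler [(0.92, [-2, -412, 0]), (0.22, [0, -157, 37])]
top funnel [(0.82, [145, -217, 3])]
top wax_tin [(0.57, [145, -43, 2])]
```

View pics/o6.png

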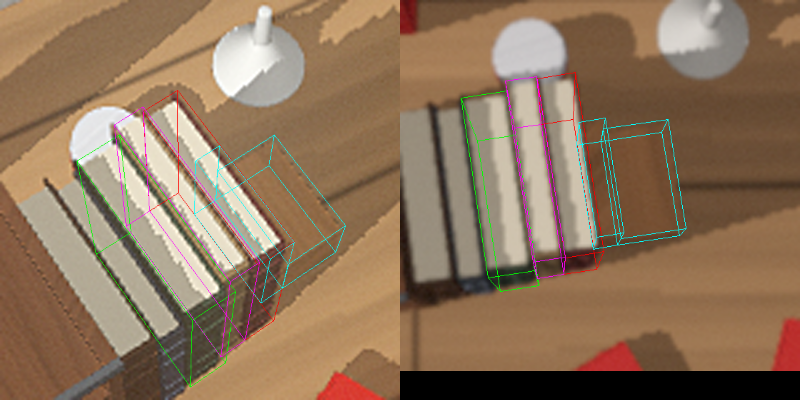

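View pics/p6.png

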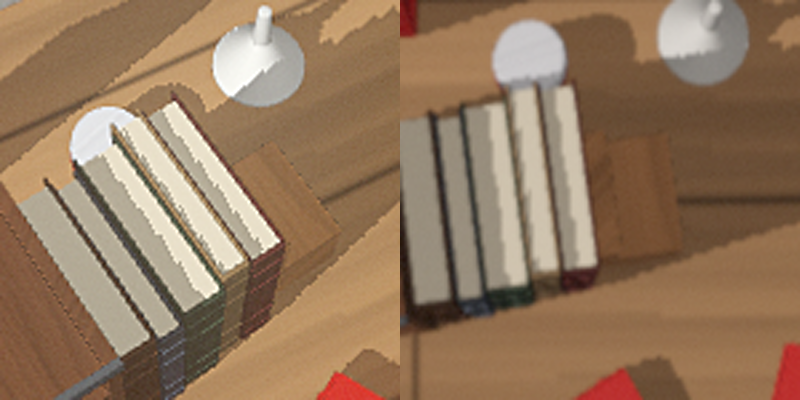

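```bash
python3 -c "
from h import *
print(st()); print(robot.job_done())"
```

```text
(31.22, array([ -60. , -430.1,  330. ]), array([0.4, 0.4, 0.3]))
the job is handed in; nothing more can be done
None
```

The job is handed in at 31.2 s of the 54 s allowed. The two books stand upright and closed up against the row, with the bookend snug and square against them; I got no verdict back.

**Uprighting:** I pushed the outer book's top edge along the row until both books dropped onto their bases. After I drew back they stood on their own, and the bookend's back was still where it started, within about 1 mm.

**Closing up:** I pushed the bookend's outer end with both fingers, square to the row. The books slid along at about 14 N. At the end the force rose to 25 N with no more movement, so I stopped and drew back clear of everything.

**Last checks:**
- **Fit:** the model overlays in both cameras fit upright books touching each other and book_3, with the bookend face square against the outer book.
- **Bookend position:** its back was found 158–159 mm from book_3's centre along the row, against 162 mm expected. The difference is within measuring error.
- **Other things:** the row, oiler and wax tin were where they began, within measuring error. So was the funnel in the top camera; the side camera reported it at book_3's place, a plain misdetection.
- **Missed detections:** in the last pictures the networks did not find the inner book, so its final place rests on the overlay and the pictures.

**Not perfect:** the two books are still about 3–7 mm further from the robot than the rest of the row, measured across it. They started with that offset. I left it because nudging them sideways risked knocking them over.

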